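# Seat the keyed spindle in the hub of the rotation stand and hold it down

## Robot

A 6-joint arm with a two-finger parallel gripper is mounted at the origin on the work surface. World frame = base frame: x ahead of the robot, y to its left, z up, the work surface at z = 0. Lengths are in m, angles in rad, forces in N, time in s.
With the tool pointing down it reaches from about 0.35 to 0.85 m from the base axis. Payload 8.1 kg.
Tool frame: the origin (TCP) lies at the very end of the fingers, on their centre line; the grasp point (between the pads) lies 19 mm behind it; z points along the fingers, y is the line along which they close (so a half turn about z gives the same grasp; the last joint's range is limited). The gripper opens to 93 mm and grips with 3 to 60 N. Pads are 15 mm wide; open, the fingers measure 128 mm over their backs; the gripper's body (75 mm by 188 mm) begins 65 mm behind the grasp point.
Start: joints at [-1.433, 0.13, 1.488, -0, 1.523, -0.085], TCP at [0.133, -0.585, 0.219] pointing down, gripper open.
Joint ranges: [-2.96, 2.96], [-0.89, 2.26], [0.02, 2.5], [-1.34, 4.48], [0, 2.73], [-2.66, 2.66]. Speed limits (rad/s): [2.39, 2.39, 2.79, 3.14, 3.14, 3.14].

## Interface

Orientations are given as a rotation vector (axis times angle).
In Python, from plant import monitor, eyes, ticket gives the robot as it stands.
- The arm moves only by the tool arm_command, never from a script. Its argument "deltas" is a list that holds one entry, the list of rows, each a list of 6 numbers: the shift along the world's x, y, z in cm, then the turn, a rotation vector about the world's x, y, z in degrees. In form: [[[tx, ty, tz, rx, ry, rz], ...]]. A call has 1 to 12 rows; each row shifts and turns the commanded pose from where the row before left it; what a row does not reach is not made up. A row lasts 1/12 s, in which the tool goes at most 41.7 mm and 7.16 degrees, less where a joint would pass 70% of its speed; a pose out of reach is approached as far as the arm can. A call is refused whole if a number of a shift passes 4.17 or a number of a turn 7.16, either way. A call with a gripper value outside its range is refused whole. "gripper" is the opening, from -1 (shut) to 1 (fully open), set as the call begins (left out, the last holds). The fingers move at their own pace and stop on an object; "squeeze" is the grip in N (left out, the last holds). Time passes only in rows, so rows that do not move let the fingers close. It gives the time, the measured TCP pose, the force, the opening and the grip force at its end, in the units of the state.
- monitor.read_state(): the state, without advancing time (a new reading comes with each control period).
- eyes.read_camera(name): name is "side" or "top"; returns the picture (480x640x3 uint8, blue, green, red); there is no depth.
- eyes.camera_model(name): a dict with "fx", "fy", "cx", "cy" (pixels), "rvec" (rotation vector, rad) and "tvec" (3), from world to camera coordinates, as OpenCV has them. Camera axes: x right, y down, z forward; pixel columns grow to the right and rows downward; lengths in m; the calibration is good to about 2 mm. A picture is of the moment at which its call begins. camera_model takes no time and is no camera call.
- ticket.close_job(): hands the job in; it is judged then, once.
The state is a dict: "t": time; "q": joint angles; "dq": joint speeds; "joint_torque": joint torques, N m; "tool_pos": TCP position; "orientation": TCP orientation; "force": force on the tool from outside, world axes, zero at the start; "wrist_torque": the same for the moment, N m; "opening": finger opening in m; "gripper_force": force on a finger pad.
Only numpy, scipy, OpenCV 4.12 (cv2) and the standard library are available. Lean on these libraries where they do the work, as an engineer would, in place of code of your own. Each camera call takes 0.05 s, during which the arm holds its last target. There are 200 camera calls.

## Task

Take the keyed spindle (the one with the flat-sided grip block) out of the wooden rack and push its shaft into the hub of the green stand, turning it until its key slips into the keyway; then keep pushing against the spring in the hub until the black disc sits fully home on the hub face. Finish while still holding it pressed down there, as a colleague would want it to tighten the lock screw; do not let go, and leave the other spindle and everything else on the table where they are.

Things in the scene. Friction and masses are not known exactly. Their poses are not given: they have to be found in the camera images.
- spindle: Keyed spindle, about 0.22 kg (varies), 93 mm tall, upright in either of the two rack holes. Origin: centre of the shaft's lower tip, z up the shaft. Heights above the tip: 0-6 mm cone, 11 to 18 mm diameter; 6-45 mm round steel shaft, 18 mm diameter; 45-53 mm black disc, 50 mm diameter, whose underside rests on the rack; 53-93 mm aluminium grip block.
- grip (a point): Point on the spindle's axis in the grip block, 77 mm above the tip, axes as the spindle's. The block is 36 mm along x by 20 mm along y (pinch it across the 20 mm). A small nose at its foot (8 mm wide, 6 mm tall, lying on the disc, reaching 24 mm from the axis) points to +x, above the key.
- key (a point): Lower end of the spindle's key, 20 mm above the tip and 12 mm out from the axis on +x; axes as the spindle's. The key is a bar 6 mm wide, reaching 14 mm from the axis, from 20 mm above the tip up to the disc; the 20 mm of shaft below it are plain and enter the hub at any angle.
- collar (a point): Point on the spindle's axis at the underside of the black disc, 45 mm above the tip; axes as the spindle's.
- stand: Fixed stand: round green base 120 mm in diameter, 14 mm high, with an upright steel hub about 56 mm in diameter, its flat top face 76 mm above the table. Origin: centre of its underside, z up. A lock screw with a black knob sticks out of the hub to 50 mm from the axis on the -x side, 55 mm above the table. It does not move.
- hub_mouth (a point): Centre of the hub's bore at its top face; axes as the stand's, z up. Bore 20.4 mm in diameter. The keyway, an open slot 8 mm wide reaching 16 mm from the axis, runs full depth on the +x side: the spindle is in line when its x points along this x. With the disc on the hub face the spindle's tip is 45 mm below this point.
- ejector (a joint): Spring ejector, a brass pin in the bore: 0 at rest, its top 37 mm below the mouth; grows as the shaft pushes it down, m. It pushes up with 6 N at 0 and 12 N at 0.008, where the disc sits on the hub face; it lifts the spindle again if that is let go.
- rack: Fixed wooden rack 80 x 190 x 52 mm with two through holes of 31 mm diameter, 110 mm apart along its y. Origin: centre of its underside.
- plain_spindle: Bystander in the other rack hole: the same shaft and disc without a key or nose, with a round grip of 24 mm diameter and 30 mm height (83 mm tall in all). Origin: centre of its lower tip.
- slotted_weight: Bystander: brass weight, 48 mm diameter, 30 mm tall with its stem, near the robot. Origin: centre of its underside.
- screwdriver: Bystander: screwdriver 160 mm long lying near the robot. Origin near its middle, on its underside.
- spare_ring: Bystander: flat steel ring, 60 mm diameter, 12 mm tall, at the far side. Origin: centre of its underside.
- spare_pulley: Bystander: aluminium pulley, 68 mm diameter, 30 mm tall, at the far side. Origin: centre of its underside.
- cylinder_weight: Bystander: steel cylinder, 38 mm diameter, 45 mm tall, at the far right. Origin: centre of its underside.
Not all that is in view belongs to the job. What is shaped like the stand but purple is not meant.

How it is judged:
By the outcome, as a careful person would: the job done as asked, in the order asked, and still so for the second after the job is handed in, while the arm keeps its last pose, push and grip.
It also fails if it takes over 48 s, if anything falls off the work surface, if the arm or the gripper's body presses on something with over 40 N, if the wrist force passes 120 N, or if a joint passes its speed limit or range.

## Working session

There is one attempt and no reset: what is moved stays moved. The work goes in short steps, Python scripts to look and compute and a tool call to move; the robot and the scene stay as the last step left them, time stands still between calls to the robot, and variables do not carry over. Pictures are saved under pics/ and viewed, at most 10 in all, crops included, and the job is handed in when it is done.

Besides the shell and the picture viewer there is one more tool, called after ">>>" as a command line: name --argument value ..., lists and objects as JSON in quotes. arm_command: Moves the arm, as the interface text tells. Its arguments: {"type":"object","properties":{"deltas":{"type":"array"},"gripper":{"type":"number"},"squeeze":{"type":"number"}},"required":["deltas"]}

```bash
mkdir -p pics; python3 - <<'E'
from plant import monitor, eyes
import cv2
for n in("side","top"):
    cv2.imwrite(f"pics/{n}0.png",eyes.read_camera(n)); print(n,eyes.camera_model(n))
print(monitor.read_state())
E
```

```text
side {'fx': 453.5432856267021, 'fy': 453.5432856267021, 'cx': 315.34582898164416, 'cy': 241.96315035516662, 'rvec': array([ 2.27526473, -0.34378832,  0.14578703]), 'tvec': array([-0.53413985,  0.15062534,  0.85580949])}
top {'fx': 434.8303921161456, 'fy': 434.8303921161456, 'cx': 321.60479031723133, 'cy': 242.06826646030666, 'rvec': array([ 2.12321451, -2.09175274,  0.17914456]), 'tvec': array([-0.01906525,  0.56462838,  0.78902442])}
{'t': 0.1, 'q': array([-1.43340063e+00,  1.31027767e-01,  1.48915767e+00,  1.86908679e-06,
        1.52297477e+00, -8.54084733e-02]), 'dq': array([-0.00023055, -0.00042325, -0.00326097, -0.0003146 , -0.00013316,
        0.00181428]), 'joint_torque': array([ 6.15994031e-04, -5.61342788e+01, -4.93098700e+01,  7.69839529e-02,
        2.90998531e-02, -6.31431180e-05]), 'tool_pos': array([ 0.13252894, -0.58467473,  0.21773388]), 'orientation': array([-3.12056122e+00, -3.49082170e-01,  6.10350285e-05]), 'force': array([ 0.25054262, -0.34438793,  1.02560324]), 'wrist_torque': array([ 0.0451119 ,  0.0087194 , -0.01744752]), 'gripper_force': 0.0, 'opening': 0.09288662059140687}
```

View pics/top0.png

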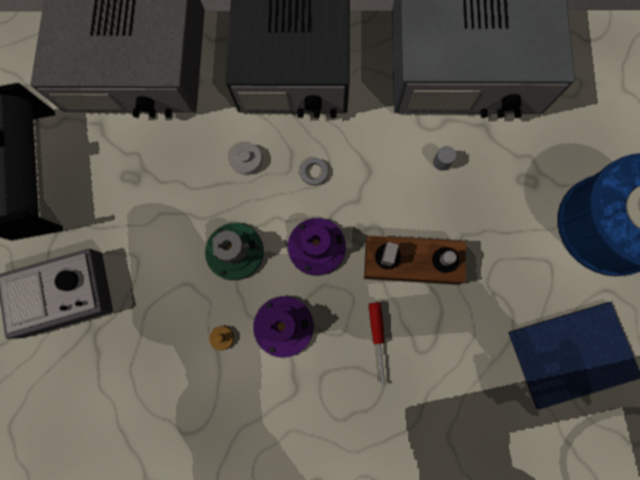

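View pics/side0.png

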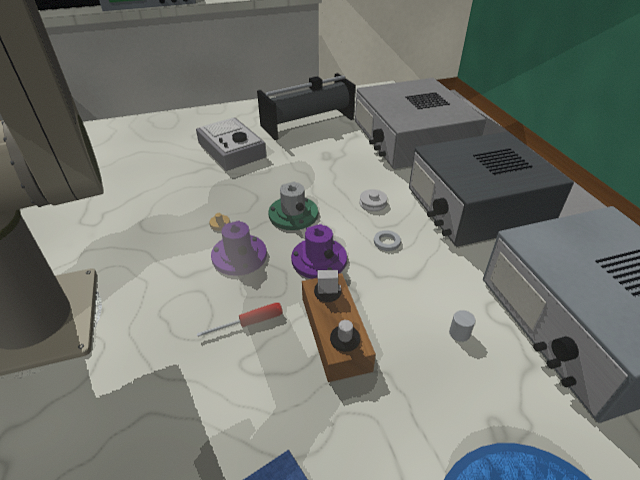

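The top view shows the green stand's hub at about (229,245) and the grip block at (390,253), in the left rack hole. The plain spindle is at (448,258). In the side view the hub is at (292,195) and the block at (328,283).

```bash
python3 - <<'E'
import cv2,numpy as np
t=cv2.imread("pics/top0.png");s=cv2.imread("pics/side0.png")
def c(i,u,v):
    return cv2.resize(cv2.convertScaleAbs(i[v-30:v+30,u-40:u+40],alpha=1.3),(400,300),interpolation=cv2.INTER_CUBIC)
cv2.imwrite("pics/m1.png",np.vstack([np.hstack([c(t,235,248),c(t,390,255)]),np.hstack([c(s,293,203),c(s,328,283)])]))
E
```

```text
(no output)
```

View pics/m1.png

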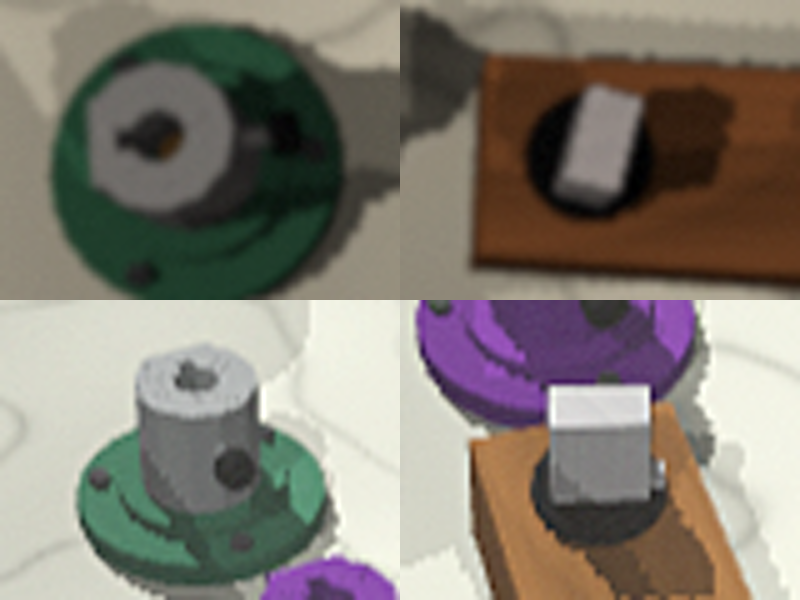

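The crops show three things. In the top view the keyway points left (≈ +y) and the knob is opposite it. The block's long side is near world x. In the side view the nose is on the far side (≈ +x, at montage (658,470)).

```bash
cat > h.py <<'E'
import cv2,numpy as np
from plant import monitor,eyes
def ray(n,uv):
    m=eyes.camera_model(n);R=cv2.Rodrigues(m["rvec"])[0];uv=np.atleast_2d(uv).astype(float)
    d=np.c_[(uv[:,0]-m["cx"])/m["fx"],(uv[:,1]-m["cy"])/m["fy"],np.ones(len(uv))]@R
    return -R.T@m["tvec"],d
def plane(n,uv,z):
    c,d=ray(n,uv);return c+d*((z-c[2])/d[:,2])[:,None]
def tri(a,b):
    (c1,d1),(c2,d2)=ray("top",a),ray("side",b)
    A=np.c_[d1[0],-d2[0]];s=np.linalg.lstsq(A,c2-c1,rcond=None)[0]
    p,q=c1+s[0]*d1[0],c2+s[1]*d2[0];return (p+q)/2,np.linalg.norm(p-q)
def blob(img,box,lo,satmax=60):
    x0,y0,x1,y1=box;b=img[y0:y1,x0:x1];b=cv2.resize(b,None,fx=5,fy=5,interpolation=cv2.INTER_CUBIC)
    h=cv2.cvtColor(b,cv2.COLOR_BGR2HSV);m=((h[...,2]>lo)&(h[...,1]<satmax)).astype(np.uint8)*255
    m=cv2.morphologyEx(m,cv2.MORPH_OPEN,np.ones((7,7)))
    c=max(cv2.findContours(m,0,2)[0],key=cv2.contourArea)
    return m,(c[:,0]-2)/5+[x0,y0]
E
python3 - <<'E'
from h import *
t=cv2.imread("pics/top0.png");s=cv2.imread("pics/side0.png")
H=lambda i,p:cv2.cvtColor(i,cv2.COLOR_BGR2HSV)[p[1],p[0]]
# colour samples: top block top/side face, hub top/side, same for side view
print([H(t,p) for p in[(391,252),(387,262),(217,240),(243,258)]],[H(s,p) for p in[(328,275),(328,285),(285,197),(285,212)]])
out=[]
for n,i,box,lo in[("top",t,(378,236,404,268),125),("side",s,(314,270,342,310),190),("top",t,(208,226,246,266),85),("side",s,(278,178,310,220),170)]:
    m,c=blob(i,box,lo);r=cv2.minAreaRect(c.astype(np.float32))
    print(n,len(c),r,c.min(0),c.max(0));out.append((m,c))
    cv2.polylines(i,[np.round(c).astype(int)],True,(0,0,255),1) if 0 else None
rows=[cv2.resize(m,(200,300)) for m,_ in out];cv2.imwrite("pics/masks.png",np.hstack(rows))
import pickle;pickle.dump([c for _,c in out],open("c.pkl","wb"))
E
```

```text
[array([  9,  23, 112], dtype=uint8), array([ 5, 22, 69], dtype=uint8), array([23, 12, 84], dtype=uint8), array([45, 26, 20], dtype=uint8)] [array([  0,   2, 164], dtype=uint8), array([165,   5, 100], dtype=uint8), array([60,  3, 87], dtype=uint8), array([150,   7,  70], dtype=uint8)]Traceback (most recent call last):
  File "<stdin>", line 8, in <module>
  File "h.py", line 17, in blob
    c=max(cv2.findContours(m,0,2)[0],key=cv2.contourArea)
ValueError: max() iterable argument is empty
```

```bash
python3 - <<'E'
from h import *
t=cv2.imread("pics/top0.png");s=cv2.imread("pics/side0.png")
print(t[244:266:2,390].max(-1),t[245,212:244:3].max(-1),s[272:300:2,328].max(-1),s[186:215:2,285].max(-1))
out=[]
for n,i,box,lo in[("top",t,(374,236,398,268),95),("side",s,(314,270,342,310),135),("top",t,(208,228,246,266),62),("side",s,(278,182,306,220),115)]:
    m,c=blob(i,box,lo);r=cv2.minAreaRect(c.astype(np.float32))
    print(n,len(c),r,c.min(0),c.max(0));out.append((m,c))
rows=[cv2.resize(m,(200,300)) for m,_ in out];cv2.imwrite("pics/masks.png",np.hstack(rows))
import pickle;pickle.dump([c for _,c in out],open("c.pkl","wb"))
E
```

```text
[114 111 111 112 114 111 112 114 115  91  49] [61 88 51 24 25 25 40 84 85 86 35] [167 168 165 126 100 102 101  98  99 100  98  36  39  41] [143 135 137 142 143  84  88  89  88  86  88  79  71  70  58]
top 132 ((390.20849609375, 252.08914184570312), (10.486166954040527, 19.086458206176758), 16.348133087158203) [383.2 242.2] [397.4 261.8]
side 31 ((327.29998779296875, 273.79998779296875), (8.399993896484375, 20.199981689453125), 90.0) [317.2 269.6] [337.4 278. ]
top 189 ((226.39999389648438, 244.6999969482422), (29.399993896484375, 28.800003051757812), 90.0) [212. 230.] [240.8 259.4]
side 72 ((291.4999694824219, 190.3999786376953), (17.599987030029297, 27.799983978271484), 90.0) [277.6 181.6] [305.4 199.2]
```

View pics/masks.png

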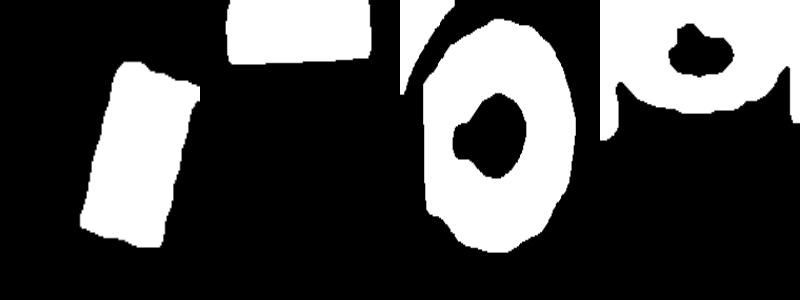

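The masks are good, but two boxes clip their shape. I'll widen those and use the bore's outline for the hub.

```bash
python3 - <<'E'
from h import *
t=cv2.imread("pics/top0.png");s=cv2.imread("pics/side0.png")
def cen(c):
    M=cv2.moments(c.astype(np.float32));return np.array([M["m10"],M["m01"]])/M["m00"]
_,bt=blob(t,(374,236,406,268),95);_,bs=blob(s,(310,262,346,310),135)
p,e=tri(cen(bt),cen(bs));print("block top",p,e)
W=plane("top",bt,p[2])[:,:2];r=cv2.minAreaRect((W*1000).astype(np.float32));print("rect mm",r,"corners",cv2.boxPoints(r).round(1).tolist())
Ws=plane("side",bs,p[2])[:,:2];print("side rect",cv2.minAreaRect((Ws*1000).astype(np.float32)))
def hole(i,box,lo):
    m,_=blob(i,box,lo);cs,h=cv2.findContours(m,cv2.RETR_CCOMP,2)
    c=max([c for c,k in zip(cs,h[0]) if k[3]>=0],key=cv2.contourArea);return (c[:,0]-2)/5+box[:2],m
ht,_=hole(t,(208,226,246,268),64);hs,_=hole(s,(276,178,308,220),113)
p,e=tri(cen(ht),cen(hs));print("hole",p,e)
for n,h in(("top",ht),("side",hs)):
    w=plane(n,h,p[2])[:,:2]*1000
    c=np.median(w,0)
    for _ in range(15):
        d=w-c;r=np.hypot(*d.T);k=r<np.median(r)+1.5
        A=np.c_[2*w[k],np.ones(k.sum())];x=np.linalg.lstsq(A,(w[k]**2).sum(1),rcond=None)[0];c=x[:2]
    R=np.sqrt(x[2]+c@c);d=w-c;r=np.hypot(*d.T);far=d[r>R+2.5]
    print(n,"bore",c,"R",R,"key dir deg",np.degrees(np.arctan2(*far.mean(0)[::-1])),len(far),r.max())
# hub rim in top view, knob
_,hc=blob(t,(208,226,246,268),64);w=(plane("top",hc,p[2])[:,:2]*1000).astype(np.float32);print("rim",cv2.minEnclosingCircle(w),cv2.fitEllipse(w))
# green base
hsv=cv2.cvtColor(t,cv2.COLOR_BGR2HSV);m=((hsv[...,0]>60)&(hsv[...,0]<95)&(hsv[...,1]>90)).astype(np.uint8);m[:,:190]=0;m[:,280:]=0
c=max(cv2.findContours(m,0,2)[0],key=cv2.contourArea)[:,0];w=(plane("top",cv2.convexHull(c)[:,0],.014)[:,:2]*1000).astype(np.float32);print("base",cv2.minEnclosingCircle(w))
# disc: dark
b=t[236:274,370:406];m=(cv2.resize(b,None,fx=5,fy=5,interpolation=2).max(-1)<30).astype(np.uint8)
c=max(cv2.findContours(m,0,2)[0],key=cv2.contourArea)[:,0]/5-.4+[370,236];w=(plane("top",c,.060)[:,:2]*1000).astype(np.float32);print("disc",cv2.minEnclosingCircle(w))
E
```

```text
block top [ 0.53925712 -0.13716814  0.09821399] 0.00021968061582559783
rect mm ((539.4046020507812, -137.22930908203125), (18.645111083984375, 35.565818786621094), 74.4927978515625) corners [[519.7999877929688, -141.5], [554.0, -151.0], [559.0, -133.0], [524.7999877929688, -123.5]]
side rect ((539.5504760742188, -137.33065795898438), (20.041845321655273, 36.07290267944336), 73.67720031738281)
hole [0.5537609  0.17261857 0.07419238] 0.000650406611038853
top bore [553.66984123 171.06647448] R 10.72132177885401 key dir deg 96.7040849098134 12 16.464642657424392
side bore [554.34051289 171.23889591] R 10.709941736045119 key dir deg 93.50146715453947 11 17.46944914575711
rim ((553.4603271484375, 171.78163146972656), 29.45425796508789) ((553.5567016601562, 171.0007781982422), (55.895931243896484, 56.68899917602539), 10.134748458862305)
base ((552.4994506835938, 168.6187286376953), 58.428932189941406)
disc ((536.4906005859375, -142.4527587890625), 29.662450790405273)
```

Measured positions:

| Item | Value |
|---|---|
| Block centre | (539, -137) mm |
| Block top z | 98 mm (100 expected) |
| Block size | about 36×19–20 mm |
| Block yaw | about -16°, nose on +x |
| Hub mouth | (554, 171) mm |
| Hub mouth z | 74 mm (76 expected) |
| Keyway direction | about +95° |

All of this agrees with the given sizes. Next I move above the block.

>>> arm_command --deltas '[[[2.0,2.2,0,0,0,-1.4],[2.0,2.2,0,0,0,-1.4],[2.0,2.2,0,0,0,-1.4],[2.0,2.2,0,0,0,-1.4],[2.0,2.2,0,0,0,-1.4],[2.0,2.2,0,0,0,-1.4],[2.0,2.2,0,0,0,-1.4],[2.0,2.2,0,0,0,-1.4],[2.0,2.2,0,0,0,-1.4],[2.0,2.2,0,0,0,-1.4]]]' --gripper 0.2 --squeeze 30

```text
t: 0.93
tool_pos: [0.3332, -0.3637, 0.2183]
orientation: [-3.141, 0.036, 0.001]
force: [0.9, -0.6, -0.3]
opening: 0.0557
gripper_force: 0.0
```

>>> arm_command --deltas '[[[2.0,2.2,0,0,0,-1.4],[2.0,2.2,0,0,0,-1.4],[2.0,2.2,0,0,0,-1.4],[2.0,2.2,0,0,0,-1.4],[2.0,2.2,0,0,0,-1.4],[2.0,2.2,0,0,0,-1.4],[2.0,2.2,0,0,0,-1.4],[2.0,2.2,0,0,0,-1.4],[2.0,2.2,0,0,0,-1.4],[2.0,2.2,0,0,0,-1.4],[0,0,0,0,0,0],[0,0,0,0,0,0]]]'

```text
t: 1.93
tool_pos: [0.5329, -0.1439, 0.2179]
orientation: [-3.114, 0.412, 0.002]
force: [-0.4, -0.5, -0.5]
opening: 0.0557
gripper_force: 0.0
```

>>> arm_command --deltas '[[[0.65,0.67,0,0,0,-0.9],[0,0,-2,0,0,0],[0,0,-2.5,0,0,0],[0,0,-2.5,0,0,0],[0,0,-2.5,0,0,0],[0,0,-2,0,0,0],[0,0,-1.5,0,0,0],[0,0,-1.2,0,0,0],[0,0,-0.6,0,0,0],[0,0,-0.4,0,0,0],[0,0,0,0,0,0],[0,0,0,0,0,0]]]'

```text
t: 2.93
tool_pos: [0.5396, -0.1389, 0.0675]
orientation: [3.11, -0.441, 0.002]
force: [-0.9, 0.2, 0.5]
opening: 0.0555
gripper_force: 0.0
```

>>> arm_command --deltas '[[[0,0,0,0,0,0],[0,0,0,0,0,0],[0,0,0,0,0,0],[0,0,0,0,0,0],[0,0,0,0,0,0],[0,0,0,0,0,0],[0,0,0,0,0,0],[0,0,0,0,0,0]]]' --gripper -1 --squeeze 45

```text
t: 3.6
tool_pos: [0.5392, -0.1384, 0.0668]
orientation: [-3.11, 0.441, -0.0]
force: [0.2, 1.5, 1.5]
opening: 0.0199
gripper_force: 45.0
```

The opening is 19.9 mm, so it is gripping across the 20 mm sides. Next I lift, then carry with the turn.

>>> arm_command --deltas '[[[0,0,0.5,0,0,0],[0,0,1,0,0,0],[0,0,1.5,0,0,0],[0,0,1.5,0,0,0],[0,0,1.5,0,0,0],[0,0,1.5,0,0,0],[0,0,1,0,0,0],[0,0,0.7,0,0,0],[0,0,0.3,0,0,0],[0,0,0,0,0,0]]]'

```text
t: 4.43
tool_pos: [0.5394, -0.1386, 0.1623]
orientation: [3.11, -0.441, 0.001]
force: [0.1, -0.3, -2.8]
opening: 0.0197
gripper_force: 45.0
```

>>> arm_command --deltas '[[[0,1,0,0,0,3],[0.1,1.5,0,0,0,5],[0.1,1.7,0,0,0,6],[0.1,1.7,0,0,0,6],[0.1,1.7,0,0,0,6],[0.1,1.7,0,0,0,6],[0.1,1.7,0,0,0,6],[0.1,1.7,0,0,0,6],[0.1,1.7,0,0,0,6],[0.1,1.7,0,0,0,6]]]'

```text
t: 5.27
tool_pos: [0.5473, 0.0234, 0.1602]
orientation: [-2.95, -1.078, 0.003]
force: [0.3, 0.6, -2.2]
opening: 0.0195
gripper_force: 45.0
```

>>> arm_command --deltas '[[[0.1,1.7,0,0,0,6],[0.1,1.7,0,0,0,6],[0.1,1.7,0,0,0,6],[0.1,1.7,0,0,0,6],[0.1,1.7,0,0,0,6],[0.1,1.7,0,0,0,6],[0,1.7,0,0,0,6],[0,1.7,0,0,0,6],[0,1.2,0,0,0,5],[0,0,0,0,0,2],[0,0,0,0,0,0],[0,0,0,0,0,0]]]'

```text
t: 6.27
tool_pos: [0.5535, 0.1704, 0.1605]
orientation: [-2.126, -2.312, 0.003]
force: [-0.3, 0.0, -3.1]
opening: 0.0197
gripper_force: 45.0
```

```bash
python3 - <<'E'
from h import *
s=monitor.read_state();print(s["t"],s["tool_pos"],s["orientation"],s["force"],s["opening"])
t=eyes.read_camera("top");i=eyes.read_camera("side")
cv2.imwrite("pics/top1.png",t);cv2.imwrite("pics/side1.png",i)
c=lambda a,u,v:cv2.resize(cv2.convertScaleAbs(a[v-45:v+45,u-40:u+40],alpha=1.4),(400,450),interpolation=2)
cv2.imwrite("pics/m2.png",np.hstack([c(t,232,245),c(i,292,185)]))
E
```

```text
6.2667 [0.55346135 0.17042899 0.16048634] [-2.12586208 -2.3117794   0.00251497] [-0.31054921  0.0032592  -3.14434935] 0.019742759162995
```

View pics/m2.png

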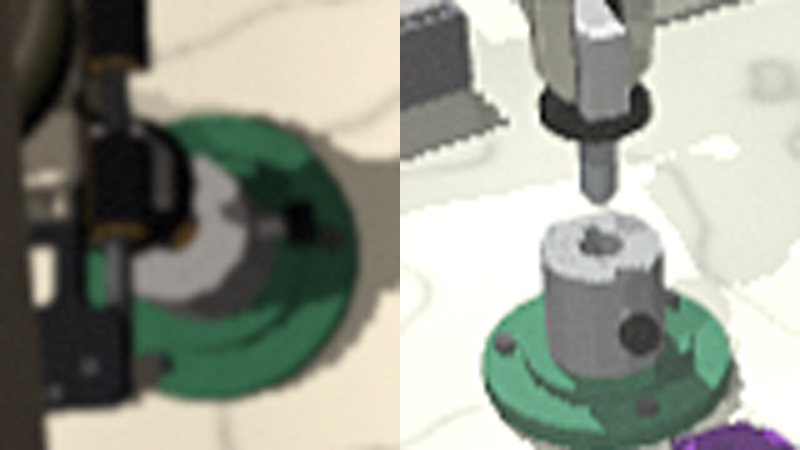

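The spindle hangs above the hub: its tip is at side pixel about (291.8,180) and the bore at about (292.5,188). The top view is mostly blocked by the gripper. I'll check the lateral alignment from the shaft's midline in the side view.

```bash
python3 - <<'E'
from h import *
i=cv2.imread("pics/side1.png")
m=eyes.camera_model("side");pr=lambda P:cv2.projectPoints(np.array([P]),m["rvec"],m["tvec"],np.array([[m["fx"],0,m["cx"]],[0,m["fy"],m["cy"]],[0,0,1]]),None)[0].ravel()
for v in range(168,180,2):
    g=cv2.GaussianBlur(i,(0,0),.6)[v,276:308].max(-1).astype(float)
    d=np.diff(g);L=np.argmin(d[:16])+276.5;
    w=np.clip(g[[0,1,2,3,4,27,28,29,30]].mean()-g,0,None);w[w<40]=0
    print(v,(w@np.arange(276,308)/w.sum()).round(2),(w>40).sum())
for z in(.099,.105,.115,.125):print(z,pr([.5535,.1704,z]))
print(plane("side",[[291.8,180]],.099), "hub axis",pr([.554,.1711,.0742]),pr([.554,.1711,.099]),pr([.554,.1711,.115]))
E
```

```text
168 290.92 9
170 291.21 8
172 291.32 8
174 291.38 8
176 291.36 8
178 291.19 7
0.099 [290.97620803 179.75560907]
0.105 [290.86477784 177.53296216]
0.115 [290.67712781 173.78999303]
0.125 [290.48702034 169.99800634]
[[0.55503373 0.16887696 0.099     ]] hub axis [291.55990714 188.55926051] [291.11069348 179.55369573] [290.81319058 173.58953667]
```

>>> arm_command --deltas '[[[0,0.05,-1,0,0,0],[0,0,-1,0,0,0],[0,0,-0.5,0,0,0],[0,0,-0.4,0,0,0],[0,0,-0.3,0,0,0],[0,0,-0.3,0,0,0],[0,0,-0.2,0,0,0],[0,0,-0.2,0,0,0],[0,0,0,0,0,0]]]'

```text
t: 7.12
tool_pos: [0.554, 0.171, 0.1224]
orientation: [-2.125, -2.314, 0.0]
force: [0.3, -1.1, -2.4]
opening: 0.0198
gripper_force: 45.0
```

The shaft is 13 mm inside the bore with almost no side load. Next is the key entry, slowly.

>>> arm_command --deltas '[[[0,0,-0.3,0,0,0],[0,0,-0.2,0,0,0],[0,0,-0.2,0,0,0],[0,0,-0.1,0,0,0],[0,0,-0.1,0,0,0],[0,0,-0.1,0,0,0],[0,0,0,0,0,0]]]'

```text
t: 7.7
tool_pos: [0.554, 0.171, 0.1124]
orientation: [-2.125, -2.314, 0.0]
force: [0.5, 0.7, -2.5]
opening: 0.0196
gripper_force: 45.0
```

There is no contact at the key's height, so the key has gone into the keyway. I continue down to just above the spring.

>>> arm_command --deltas '[[[0,0,-0.3,0,0,0],[0,0,-0.3,0,0,0],[0,0,-0.3,0,0,0],[0,0,-0.2,0,0,0],[0,0,-0.1,0,0,0],[0,0,0,0,0,0]]]'

```text
t: 8.2
tool_pos: [0.554, 0.171, 0.1002]
orientation: [-2.125, -2.314, 0.001]
force: [-0.2, -0.1, -2.8]
opening: 0.0198
gripper_force: 45.0
```

>>> arm_command --deltas '[[[0,0,-0.2,0,0,0],[0,0,-0.2,0,0,0],[0,0,-0.1,0,0,0],[0,0,-0.1,0,0,0],[0,0,0,0,0,0]]]' --squeeze 60

```text
t: 8.62
tool_pos: [0.5541, 0.1711, 0.0955]
orientation: [2.125, 2.314, -0.0]
force: [-5.8, -1.3, 4.6]
opening: 0.0196
gripper_force: 60.0
```

>>> arm_command --deltas '[[[0,0,-0.1,0,0,0],[0,0,-0.1,0,0,0],[0,0,-0.1,0,0,0],[0,0,0,0,0,0],[0,0,0,0,0,0]]]'

```text
t: 9.03
tool_pos: [0.5541, 0.1711, 0.0929]
orientation: [2.125, 2.314, 0.0]
force: [-7.2, -1.3, 8.8]
opening: 0.0195
gripper_force: 60.0
```

>>> arm_command --deltas '[[[0,0,-0.1,0,0,0],[0,0,-0.05,0,0,0],[0,0,0,0,0,0],[0,0,0,0,0,0]]]'

```text
t: 9.37
tool_pos: [0.5541, 0.171, 0.0917]
orientation: [2.125, 2.314, 0.0]
force: [-8.3, -1.8, 10.5]
opening: 0.0195
gripper_force: 60.0
```

>>> arm_command --deltas '[[[-0.03,0,0,0,0,0],[0,0,-0.05,0,0,0],[0,0,0,0,0,0],[0,0,0,0,0,0]]]'

```text
t: 9.7
tool_pos: [0.5541, 0.1711, 0.0913]
orientation: [2.125, 2.313, 0.001]
force: [-7.2, -1.8, 10.4]
opening: 0.0199
gripper_force: 60.0
```

>>> arm_command --deltas '[[[0,0,-0.05,0,0,0],[0,0,0,0,0,0],[0,0,0,0,0,0]]]'

```text
t: 9.95
tool_pos: [0.5541, 0.1711, 0.0909]
orientation: [2.125, 2.314, 0.001]
force: [-6.7, -1.2, 12.0]
opening: 0.0196
gripper_force: 60.0
```

>>> arm_command --deltas '[[[-0.03,0,-0.05,0,0,0],[0,0,0,0,0,0],[0,0,0,0,0,0]]]'

```text
t: 10.2
tool_pos: [0.5541, 0.1711, 0.0908]
orientation: [2.124, 2.313, 0.002]
force: [-6.6, -0.6, 12.4]
opening: 0.0194
gripper_force: 60.0
```

>>> arm_command --deltas '[[[0,0,-0.05,0,0,0],[0,0,0,0,0,0],[0,0,0,0,0,0]]]'

```text
t: 10.45
tool_pos: [0.5541, 0.1711, 0.0908]
orientation: [2.124, 2.313, 0.002]
force: [-9.3, -2.8, 16.4]
opening: 0.0197
gripper_force: 60.0
```

z has stopped at 90.8 mm, which is the predicted home height, and the force is now rising against a hard stop. I'll add a little more push for margin.

>>> arm_command --deltas '[[[0,0,-0.05,0,0,0],[0,0,-0.05,0,0,0],[0,0,0,0,0,0],[0,0,0,0,0,0],[0,0,0,0,0,0],[0,0,0,0,0,0]]]'

```text
t: 10.95
tool_pos: [0.5541, 0.1711, 0.0907]
orientation: [2.124, 2.313, 0.002]
force: [-13.4, -3.7, 24.1]
opening: 0.0195
gripper_force: 60.0
```

```bash
python3 - <<'E'
from h import *
i=eyes.read_camera("side");t=eyes.read_camera("top");s=monitor.read_state();print(s["t"],s["tool_pos"],s["force"],s["wrist_torque"],s["opening"],s["gripper_force"])
c=lambda a,u,v:cv2.resize(cv2.convertScaleAbs(a[v-45:v+45,u-40:u+40],alpha=1.4),(400,450),interpolation=2)
cv2.imwrite("pics/m3.png",np.hstack([c(t,232,245),c(i,292,185)]))
E
```

```text
11.05 [0.55415092 0.17108304 0.0907318 ] [-13.04615385  -3.31868476  23.30803657] [-0.66233173  2.68369682  0.084093  ] 0.019820670360935874 60.02783238887787
```

View pics/m3.png

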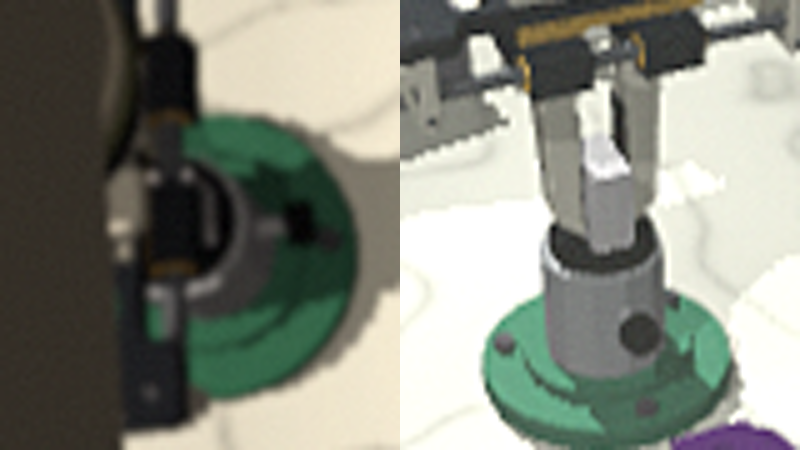

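The side view shows the black disc flat on the hub face (montage about (602,250)), with the fingers still gripping the block. The load is steady at about 24 N down. Now I hand the job in.

```bash
python3 -c "
from plant import ticket
print(ticket.close_job())"
```

```text
the job is handed in; nothing more can be done
None
```

The keyed spindle is in the green stand's hub with its key in the keyway, its disc seated on the hub face and still held down with about 23 N; the job was handed in at about 11 s.

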